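Open the push-and-turn safety cap on the shed's chemical bottle

ROBOT

A 6-joint arm with a two-finger parallel gripper is mounted at the origin on the work surface. World frame = base frame: x ahead of the robot, y to its left, z up, the work surface at z = 0. Lengths are in m, angles in rad, forces in N, time in s.
With the tool pointing down it reaches from about 0.375 to 0.9 m from the base axis. Payload 3.1 kg.
Tool frame: the origin (TCP) lies midway between the tips of the shut fingers; the grasp point (between the pads) lies 19 mm behind it; z points along the fingers, y is the line along which they close (so a half turn about z gives the same grasp; the last joint's range is limited). The gripper opens to 85 mm and grips with 20 to 120 N. Pads are 22 mm wide; open, the fingers measure 114 mm over their backs; the gripper's body (76 mm by 85 mm) begins 54 mm behind the grasp point. The pads swing forward as they close: fully open they stand 13 mm farther back than shut.
Start: joints at [-1.367, 0.527, 1.433, -0, 1.181, -0.178], TCP at [0.233, -0.58, 0.231] pointing down, gripper open.
Joint ranges: [-3.08, 3.08], [-0.75, 2.2], [0.22, 2.44], [-1.43, 4.57], [0, 2.65], [-2.85, 2.85]. Speed limits (rad/s): [2.79, 2.79, 3.14, 3.14, 3.14, 3.14].

INTERFACE

Orientations are given as a unit quaternion [x, y, z, w].
In Python, from station import manip gives the robot as it stands. The module is installed in compiled form; this text tells all that it offers.
- The arm moves only by the tool apply_moves, never from a script. Its arguments are lists of equal length, an entry for each row: "claw": the gripper's target within -1 to 1 (fully open at 1, half-way at 0, shut at -1); "travel": the shift along the tool's x, y, z scaled (see below), a list of three; "turn": the turn, a rotation vector about the tool's x, y, z scaled (see below), a list of three. In form: {"claw": [claw, ...], "travel": [[dx, dy, dz], ...], "turn": [[rx, ry, rz], ...]}. A call has 1 to 5 rows; each row is the pose to reach, as a shift and turn from the pose commanded when the call began, along the tool's axes at that moment, turning the shorter way round; what a row does not reach only later rows make up. The controller multiplies each number of a shift by 800 mm and each number of a turn by 180 degrees. A row lasts 1/12 s, in which the tool goes at most 41.7 mm and 7.16 degrees, less where a joint would pass 70% of its speed; a pose out of reach is approached as far as the arm can. A call with a number of a shift or a turn outside -1 to 1 is refused whole. A call with a gripper value outside its range is refused whole. The fingers move at their own pace and stop on an object; "newtons" is the grip in N (left out, the last holds). Time passes only in rows, so rows that repeat a pose let the fingers close. It gives the time, the measured TCP pose, the force, the opening and the grip force at its end, in the units of the state.
- manip.sense(): the state, without advancing time (a new reading comes with each control period).
- manip.snapshot(name): name is "scene" or "top" or "wrist"; returns a dict with "pixels" (400x640x3 uint8, red, green, blue), "depth" (400x640 float32, m along the optical axis (not along the pixel's ray), 0 where there is no reading), "intrinsics" (3x3 intrinsics, pixels), "R" (3x3) and "t" (3): a world point X has camera coordinates R X + t. Camera axes: x right, y down, z forward; pixel columns grow to the right and rows downward; lengths in m; the calibration is good to about 2 mm. A picture is of the moment at which its call begins.
- manip.sign_off(): hands the job in; it is judged then, once.
The state is a dict: "t": time; "q": joint angles; "qd": joint speeds; "tau": joint torques, N m; "tcp_pos": TCP position; "tool_rot": TCP orientation; "force": force on the tool from outside, world axes, zero at the start; "ft_torque": the same for the moment, N m; "finger_gap": opening from 0.0 (shut) to 1.0 (fully open); "gripper_force": force on a finger pad.
Only numpy, scipy, OpenCV 4.12 (cv2) and the standard library are available. Lean on these libraries where they do the work, as an engineer would, in place of code of your own. Each camera call takes 0.05 s, during which the arm holds its last target. There are 200 camera calls.

TASK

Open the chemical bottle that is strapped in its bracket: press its safety cap down against the spring, turn it anticlockwise (seen from above) until it comes up against the end stop, lift it off and set it down gently, right way up, in the metal tray. Never force the cap, for its plastic lugs crack, and leave the torch, screwdriver and mug where they are.

Things in the scene. Friction and masses are not known exactly. Their poses are not given: they have to be found in the camera images.
- bottle: White wide-neck chemical bottle, 96 mm across, neck rim 137 mm up, strapped and bolted to the counter in a steel bracket (130 x 130 x 3 mm foot plate); cannot move. Origin: centre of the underside at counter height, z up. Its x axis is the direction of the two locking notches (at +x and -x).
- cap: Grey push-and-turn safety cap, 60 g, locked on the bottle at the start. Origin: on its axis at the skirt's lower edge, z up. Skirt 64 mm across; flat disc top at z = 28 mm. Two inner lugs, 8 mm wide, at its +x and -x. Locked: origin 120 mm above the bottle's, x along the bottle's x with about 3 degrees play. More than about 40 N of contact force on the bottle, pushing or twisting, cracks the lugs.
- wing (a point): Middle of the cap's wing bar, made for gripping: on the cap's axis, 41 mm above the cap's origin; axes as the cap's. Bar 50 mm long (x), 16 mm thick (y), 26 mm high, from the disc (13 mm below this point) up. The disc is bare on both sides of the bar, so fingertips may rest on it.
- mouth (a point): Centre of the bottle's neck rim, 137 mm above the bottle's origin. A spring here lifts the cap with about 6 N; push it down 3 mm or more (about 12 N) for its lugs to pass under the steps beside the notches; at 5 mm (16 N) it bottoms on the rim and force rises steeply. Side play of the cap about 1.5 mm.
- notch (a point): Where a cap lug sits in the neck's notch at the bottle's +x, 120 mm up. Held down, the cap turns anticlockwise (from above) until its lugs meet end stops hidden under the skirt, 50 to 84 degrees past the bottle's x (differs from bottle to bottle, found only by feel); only in the last 5 degrees before the stops do the lugs stand in open gates, where it lifts straight off. Clockwise: blocked.
- tray: Shallow open metal tray, outside 160 mm (x) x 140 mm (y) x 18 mm high, walls 4 mm, floor 4 mm thick, 0.7 kg, loose on the counter. Origin: centre of the underside.
- torch: Bystander: black torch lying on the counter, 150 mm long along its x, head 44 mm across at +x. Origin under its middle.
- screwdriver: Bystander: silver screwdriver, 190 mm long along its x, lying on the counter.
- mug: Bystander: white ceramic mug, 82 mm across, 92 mm tall, handle at its +y. Origin: centre of the underside.
Not all that is in view belongs to the job. Several things have the shape of the cap; the one meant has the colours described above.

How it is judged:
On the way, in this order (a step that is already met when the one before it is completed fails the run):
1. cap held down against its spring and turned out of its notches (z of cap in the frame of bottle below 0.118 m and angle between the x axis of cap and the x axis of bottle, either way round above 0.45 rad), for 0.1 s.
2. cap lifted clear of the neck (z of cap in the frame of bottle above 0.15 m), for 0.1 s.
At the end, for the whole second after the job is handed in: The cap lies at rest and right way up (within 6 degrees) flat on the floor of the tray, wholly inside its walls, and the tray stands flat on the counter (x of cap in the frame of tray between -0.05 and 0.05 m and y of cap in the frame of tray between -0.04 and 0.04 m and z of cap in the frame of tray between 0.001 and 0.007 m and angle between cap's own z axis and vertical below 0.1 rad and linear speed of cap below 0.01 m/s and height (world z) of tray below 0.003 m and angle between tray's own z axis and vertical below 0.05 rad); the robot touches nothing.
It fails at once if the cap is forced: more than 40 N between cap and bottle (contact force between cap and bottle above 40 N).
It fails at once if the cap is dropped or rammed into the tray (over 40 N) (contact force between cap and tray above 40 N).
It fails at once if a bystander (torch, screwdriver, mug) is moved more than 15 mm (distance of any of torch, screwdriver, mug from where it was at the start of the episode above 0.015 m).
It also fails if it takes over 72 s, if anything falls off the work surface, if the arm or the gripper's body presses on something with over 40 N, if the wrist force passes 120 N, or if a joint passes its speed limit or range.

## Working session

There is one attempt and no reset: what is moved stays moved. The work goes in short steps, Python scripts to look and compute and a tool call to move; the robot and the scene stay as the last step left them, time stands still between calls to the robot, and variables do not carry over. Pictures are saved under pics/ and viewed, at most 10 in all, crops included, and the job is handed in when it is done.

Besides the shell and the picture viewer there is one more tool, called as a command line: name --argument value ..., lists and objects as JSON in quotes. apply_moves: Moves the arm, as the interface text tells. Shifts and turns lie within -1 to 1; 1 stands for 800 mm of shift or 180 degrees of turn. Its arguments: {"type":"object","properties":{"claw":{"type":"array","items":{"type":"number"}},"travel":{"type":"array","items":{"type":"array","items":{"type":"number"}}},"turn":{"type":"array","items":{"type":"array","items":{"type":"number"}}},"newtons":{"type":"number"}},"required":["claw","travel","turn"]}

```bash
mkdir -p pics; cat > h.py <<'E'
import numpy as np, cv2
from station import manip
def snap(n):
    s=manip.snapshot(n); return s
def pts(s):
    K=s["intrinsics"];d=s["depth"];v,u=np.mgrid[:400,:640]
    c=np.stack([(u-K[0,2])/K[0,0]*d,(v-K[1,2])/K[1,1]*d,d],-1)
    return (c-s["t"])@s["R"]
def ray(s,u,v,z):
    K=s["intrinsics"];r=np.array([(u-K[0,2])/K[0,0],(v-K[1,2])/K[1,1],1])@s["R"];o=-s["t"]@s["R"]
    return o+r*(z-o[2])/r[2]
def save(s,n): cv2.imwrite("pics/"+n,s["pixels"][:,:,::-1])
E
python3 - <<'E'
from h import *
a=snap("top");b=snap("scene")
im=np.vstack([a["pixels"],b["pixels"]]);im=cv2.resize(im,(480,600),interpolation=cv2.INTER_AREA)
cv2.imwrite("pics/a.png",a["pixels"][:,:,::-1]);cv2.imwrite("pics/b.png",b["pixels"][:,:,::-1])
np.savez("a.npz",**a);np.savez("b.npz",**b)
print(manip.sense()); print(a["R"],a["t"])
E
```

```text
{'t': 0.1, 'q': array([-1.36751165e+00,  5.28375906e-01,  1.43375167e+00, -2.23632016e-05,
        1.18141864e+00, -1.78469018e-01]), 'qd': array([ 6.42755971e-05, -3.97900235e-04, -4.04936668e-03, -1.68016099e-03,
       -1.59963775e-03,  4.32559242e-04]), 'tau': array([ 6.36653567e-05, -4.43304527e+01, -1.78586036e+01, -2.26115153e-04,
        3.91608541e-03,  1.04489251e-05]), 'tcp_pos': array([ 0.23275164, -0.57935808,  0.23043698]), 'tool_rot': array([ 9.81836982e-01,  1.89723976e-01, -2.24591198e-05, -9.76580740e-04]), 'force': array([-0.30656725,  0.23075423,  0.12649774]), 'ft_torque': array([-0.01063013, -0.01502574, -0.05544458]), 'gripper_force': 0.0, 'finger_gap': 0.9994932454910812}
[[ 0.00726997 -0.99961081  0.02693271]
 [-0.99716801 -0.00926307 -0.07463352]
 [ 0.07485395 -0.02631385 -0.99684726]] [-0.08823776  0.54051561  1.05619073]
```

View pics/a.png

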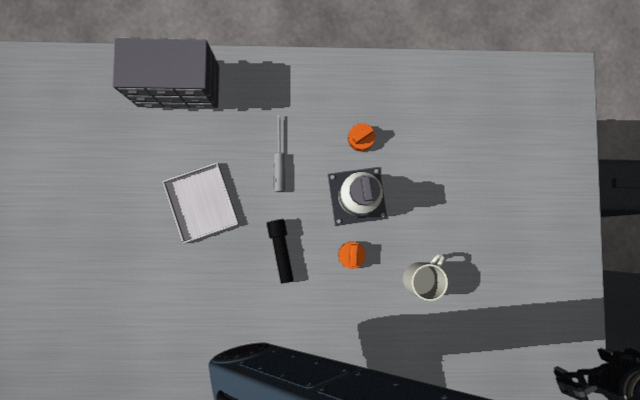

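View pics/b.png

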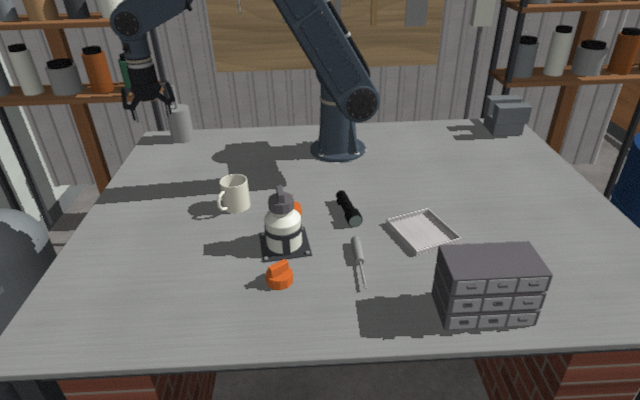

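The top view shows the grey cap on the white bottle at (366,189). Orange caps sit on the counter at (361,137) and (352,255). They are decoys: wrong colour, and not on the bottle. The tray is at (201,203), torch (281,250), screwdriver (279,155) and mug (427,280). I'll confirm the cap in a crop and measure.

```bash
python3 - <<'E'
from h import *
a=dict(np.load("a.npz"));b=dict(np.load("b.npz"))
cv2.imwrite("pics/c.png",cv2.resize(np.hstack([a["pixels"][110:280,320:460],b["pixels"][170:340,220:360]])[:,:,::-1],None,fx=2.8,fy=2.8,interpolation=cv2.INTER_CUBIC))
for s in(a,b):
    P=pts(s);v=s["depth"]>0
    print("counter z",np.median(P[...,2][v&(abs(P[...,2])<.02)]))
    reg=v&(P[...,0]>.3)&(P[...,0]<.9)&(P[...,1]>-.3)&(P[...,1]<.1)
    m=reg&(P[...,2]>.162)&(P[...,2]<.185)
    vv,uu=np.nonzero(m);Q=P[m]; print("bar",m.sum(),uu.mean(),vv.mean(),Q.mean(0),Q[:,2].max(),cv2.minAreaRect((Q[:,:2]*1000).astype(np.float32)))
    n=reg&(P[...,2]>.14)&(P[...,2]<.155)
    Q=P[n];print("disc",n.sum(),Q.min(0),Q.max(0))
# foot plate and tray, by contours
s=a;g=cv2.cvtColor(s["pixels"],cv2.COLOR_RGB2GRAY);P=pts(s)
m=((g<75)).astype(np.uint8);m[:, :322]=0;m[:,392:]=0;m[:160]=0;m[230:]=0
Q=np.array([ray(s,u,v,.003)[:2]*1000 for v,u in np.argwhere(m)],np.float32)
print("plate",cv2.minAreaRect(Q))
z=P[...,2];m=((g>150)).astype(np.uint8);m[:, 250:]=0;m[:,:150]=0;m[:150]=0;m[260:]=0
m=cv2.morphologyEx(m,cv2.MORPH_OPEN,np.ones((3,3)))
Q=np.array([ray(s,u,v,.004)[:2]*1000 for v,u in np.argwhere(m)],np.float32);print("trayfloor",len(Q),cv2.minAreaRect(Q))
m=(z>.008)&(z<.03);m[:, 250:]=0;m[:,:150]=0;m[:150]=0;m[260:]=0
Q=P[m];print("trayrim",len(Q),cv2.minAreaRect((Q[:,:2]*1000).astype(np.float32)))
E
```

```text
counter z 0.0006398442640946264
bar 200 366.92 187.885 [ 0.56826626 -0.18794312  0.1736309 ] 0.17943443416097077 ((568.9223022460938, -188.54530334472656), (50.00461196899414, 16.49408721923828), 9.02692699432373)
disc 496 [ 0.5367888  -0.22012055  0.14073434] [ 0.59936735 -0.15729338  0.15406264]
counter z 0.001075343611087188
bar 94 280.1063829787234 191.19148936170214 [ 0.5766243  -0.18610746  0.17296779] 0.1777117496266665 ((571.986328125, -186.36419677734375), (51.29520797729492, 15.508101463317871), 9.337271690368652)
disc 263 [ 0.54182083 -0.21917304  0.1400995 ] [ 0.60344896 -0.1551712   0.15431945]
plate ((569.3698120117188, -201.2864227294922), (128.88999938964844, 153.83868408203125), 8.372809410095215)
trayfloor 2970 ((547.070556640625, 186.57302856445312), (150.08338928222656, 119.75740051269531), 20.18728256225586)
trayrim 658 ((548.1578369140625, 193.39126586914062), (160.8214111328125, 140.898681640625), 19.848844528198242)
```

View pics/c.png

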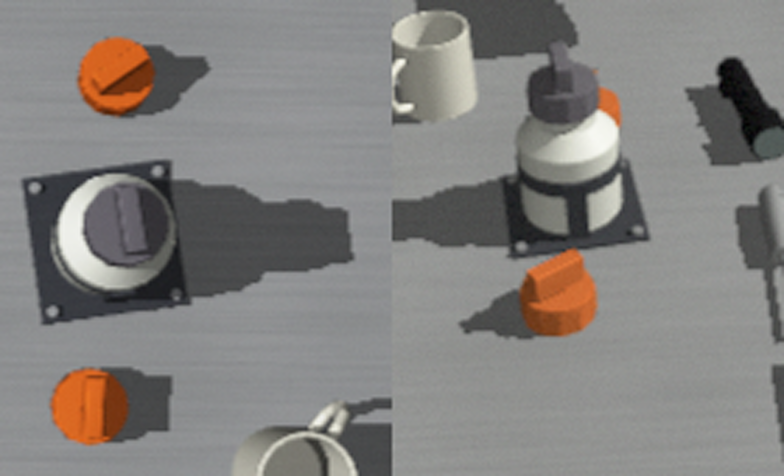

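The crop confirms the grey cap on the strapped white bottle is the target, with its wing bar at about (0.569, -0.188), yaw 9°. Moving to hover.

apply_moves --claw '[1,1,1,1,1]' --travel '[[0.04,-0.02,-0.01],[0.085,-0.044,-0.02],[0.13,-0.067,-0.025],[0.17,-0.09,-0.025],[0.19,-0.1,-0.025]]' --turn '[[0,0,0],[0,0,0],[0,0,0],[0,0,0],[0,0,0]]' --newtons 60

```text
t: 0.52
tcp_pos: [0.3459, -0.4448, 0.2512]
tool_rot: [0.982, 0.191, 0.0, -0.002]
force: [-0.0, 0.5, -0.7]
finger_gap: 1.004
gripper_force: 0.0
```

apply_moves --claw '[1,1,1,1,1]' --travel '[[0.04,-0.02,0],[0.085,-0.044,0],[0.13,-0.067,0],[0.17,-0.09,0],[0.19,-0.1,0]]' --turn '[[0,0,0],[0,0,0],[0,0,0],[0,0,0],[0,0,0]]'

```text
t: 0.93
tcp_pos: [0.4569, -0.3141, 0.2509]
tool_rot: [0.982, 0.191, 0.0, -0.001]
force: [-0.2, -0.2, 0.3]
finger_gap: 0.997
gripper_force: 0.0
```

apply_moves --claw '[1,1,1,1,1]' --travel '[[0.04,-0.02,0],[0.085,-0.044,0],[0.13,-0.067,0],[0.17,-0.088,0],[0.192,-0.097,0]]' --turn '[[0,0,0.02],[0,0,0.04],[0,0,0.06],[0,0,0.072],[0,0,0.072]]'

```text
t: 1.35
tcp_pos: [0.5707, -0.1851, 0.2509]
tool_rot: [0.997, 0.079, 0.0, -0.001]
force: [0.1, 0.0, -0.8]
finger_gap: 0.997
gripper_force: 0.0
```

apply_moves --claw '[1,1]' --travel '[[0,0,0],[0,0,0]]' --turn '[[0,0,0],[0,0,0]]'

```text
t: 1.52
tcp_pos: [0.5691, -0.1879, 0.2507]
tool_rot: [0.997, 0.079, -0.001, -0.0]
force: [0.1, -0.6, 0.4]
finger_gap: 0.998
gripper_force: 0.0
```

```bash
cat > look.py <<'E'
from h import *
import sys
from scipy.spatial.transform import Rotation as R
st=manip.sense();Rm=R.from_quat(st["tool_rot"]).as_matrix()
print({k:np.round(st[k],4).tolist() for k in("t","tcp_pos","q","force","ft_torque","gripper_force","finger_gap")})
print(np.round(Rm,4).tolist(),"yaw",np.degrees(np.arctan2(Rm[1,0],Rm[0,0])))
E
python3 - <<'E'
exec(open("look.py").read())
s=snap("wrist");save(s,"d.png");P=pts(s)
m=(s["depth"]>0)&(P[...,2]>.165)&(P[...,2]<.185)&(abs(P[...,0]-.569)<.04)&(abs(P[...,1]+.188)<.04)
Q=P[m];print(m.sum(),np.median(Q[:,2]),cv2.minAreaRect((Q[:,:2]*1000).astype(np.float32)))
E
```

```text
{'t': 1.5167, 'tcp_pos': [0.5691, -0.1879, 0.2507], 'q': [-0.505, 0.472, 1.4765, -0.0006, 1.1943, 0.9077], 'force': [0.1392, -0.5876, 0.4345], 'ft_torque': [0.0164, -0.0486, -0.014], 'gripper_force': 0.0, 'finger_gap': 0.998}
[[0.9875, 0.1577, -0.0013], [0.1577, -0.9875, 0.0001], [-0.0013, -0.0003, -1.0]] yaw 9.072507536708391
1584 0.1745486869648482 ((568.7114868164062, -186.93197631835938), (50.18656539916992, 15.63090991973877), 9.327291488647461)
```

View pics/d.png

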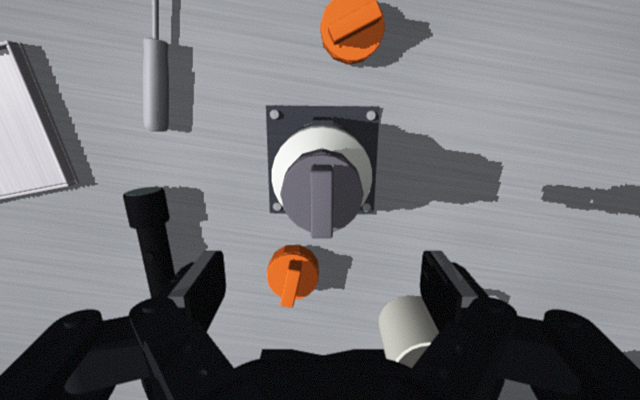

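The wrist view shows the grey bar at (321,200), aligned with the tool (9.3°), and nothing between the fingers. Descend and close.

apply_moves --claw '[1,1,1,1,1]' --travel '[[0,0,0.04],[0,-0.0008,0.08],[0,-0.0008,0.11],[0,-0.0008,0.121],[0,-0.0008,0.121]]' --turn '[[0,0,0],[0,0,0],[0,0,0],[0,0,0],[0,0,0]]'

```text
t: 1.98
tcp_pos: [0.5664, -0.1889, 0.152]
tool_rot: [0.997, 0.077, -0.003, -0.002]
force: [-0.9, -0.1, 1.2]
finger_gap: 0.999
gripper_force: 0.0
```

apply_moves --claw '[-0.2,-0.4,-1,-1,-1]' --travel '[[0,0,0],[0,0,0],[0,0,0],[0,0,0],[0,0,0]]' --turn '[[0,0,0],[0,0,0],[0,0,0],[0,0,0],[0,0,0]]' --newtons 40

```text
t: 2.4
tcp_pos: [0.5695, -0.1887, 0.1558]
tool_rot: [0.997, 0.078, 0.001, 0.001]
force: [0.0, -0.3, 0.3]
finger_gap: 0.298
gripper_force: 0.0
```

apply_moves --claw '[-1,-1,-1,-1,-1]' --travel '[[0,0,0],[0,0,0],[0,0,0],[0,0,0],[0,0,0]]' --turn '[[0,0,0],[0,0,0],[0,0,0],[0,0,0],[0,0,0]]'

```text
t: 2.82
tcp_pos: [0.5693, -0.1883, 0.1555]
tool_rot: [0.997, 0.078, 0.001, 0.0]
force: [-0.9, 1.0, 5.1]
finger_gap: 0.177
gripper_force: 42.3
```

```bash
python3 look.py
```

```text
{'t': 2.8167, 'tcp_pos': [0.5693, -0.1883, 0.1555], 'q': [-0.5057, 0.5869, 1.5698, 0.0002, 0.9838, 0.9092], 'force': [-0.9295, 0.974, 5.0875], 'ft_torque': [0.1699, 0.1503, -0.019], 'gripper_force': 42.3227, 'finger_gap': 0.1769}
[[0.9879, 0.1552, 0.0011], [0.1552, -0.9879, -0.0004], [0.001, 0.0006, -1.0]] yaw 8.926965358250522
```

apply_moves --claw '[-1,-1,-1]' --travel '[[0,0,0.001],[0,0,0.0025],[0,0,0.0025]]' --turn '[[0,0,0],[0,0,0],[0,0,0]]' --newtons 80

```text
t: 3.07
tcp_pos: [0.5693, -0.1883, 0.1538]
tool_rot: [0.997, 0.078, 0.001, 0.0]
force: [-2.6, 1.3, 9.2]
finger_gap: 0.165
gripper_force: 81.4
```

apply_moves --claw '[-1,-1,-1]' --travel '[[0,0,0.001],[0,0,0.001],[0,0,0.001]]' --turn '[[0,0,0],[0,0,0],[0,0,0]]'

```text
t: 3.32
tcp_pos: [0.5693, -0.1883, 0.1534]
tool_rot: [0.997, 0.078, 0.001, 0.0]
force: [-1.4, 1.0, 9.5]
finger_gap: 0.168
gripper_force: 81.6
```

apply_moves --claw '[-1,-1,-1,-1]' --travel '[[0,0,0.001],[0,0,0.002],[0,0,0.002],[0,0,0.002]]' --turn '[[0,0,0],[0,0,0],[0,0,0],[0,0,0]]'

```text
t: 3.65
tcp_pos: [0.5693, -0.1883, 0.1523]
tool_rot: [0.997, 0.078, 0.001, 0.0]
force: [-2.9, 1.8, 12.4]
finger_gap: 0.165
gripper_force: 82.0
```

apply_moves --claw '[-1,-1,-1]' --travel '[[0,0,0.0008],[0,0,0.0008],[0,0,0.0008]]' --turn '[[0,0,0],[0,0,0],[0,0,0]]'

```text
t: 3.9
tcp_pos: [0.5693, -0.1883, 0.1518]
tool_rot: [0.997, 0.078, 0.001, 0.0]
force: [-2.9, 2.4, 13.3]
finger_gap: 0.164
gripper_force: 82.1
```

apply_moves --claw '[-1,-1,-1,-1,-1]' --travel '[[0,0,0],[0,0,0],[0,0,0],[0,0,0],[0,0,0]]' --turn '[[0,0,-0.01],[0,0,-0.02],[0,0,-0.03],[0,0,-0.04],[0,0,-0.04]]'

```text
t: 4.32
tcp_pos: [0.5701, -0.1885, 0.152]
tool_rot: [0.99, 0.141, 0.002, 0.001]
force: [-0.7, 1.2, 12.1]
finger_gap: 0.168
gripper_force: 82.1
```

```bash
python3 look.py
```

```text
{'t': 4.3167, 'tcp_pos': [0.5701, -0.1885, 0.152], 'q': [-0.5056, 0.5917, 1.5721, 0.0007, 0.9743, 0.7825], 'force': [-0.7439, 1.1756, 12.0997], 'ft_torque': [0.3592, 0.3181, 0.0824], 'gripper_force': 82.0648, 'finger_gap': 0.1679}
[[0.9604, 0.2786, 0.0034], [0.2786, -0.9604, -0.0012], [0.0029, 0.0021, -1.0]] yaw 16.174869326734765
```

apply_moves --claw '[-1,-1,-1,-1,-1]' --travel '[[0,0,0.0005],[0,0,0.0005],[0,0,0.0005],[0,0,0.0005],[0,0,0.0005]]' --turn '[[0,0,-0.02],[0,0,-0.04],[0,0,-0.06],[0,0,-0.08],[0,0,-0.08]]'

```text
t: 4.73
tcp_pos: [0.5701, -0.1883, 0.1517]
tool_rot: [0.964, 0.264, 0.001, 0.001]
force: [-1.3, 2.8, 13.4]
finger_gap: 0.165
gripper_force: 82.2
```

```bash
python3 look.py
```

```text
{'t': 4.7333, 'tcp_pos': [0.5701, -0.1883, 0.1517], 'q': [-0.5054, 0.5921, 1.5724, 0.001, 0.9739, 0.53], 'force': [-1.288, 2.7511, 13.3669], 'ft_torque': [0.3827, 0.3522, 0.0782], 'gripper_force': 82.1597, 'finger_gap': 0.1655}
[[0.8604, 0.5097, 0.0032], [0.5097, -0.8604, -0.0008], [0.0023, 0.0024, -1.0]] yaw 30.642070760284557
```

apply_moves --claw '[-1,-1,-1,-1,-1]' --travel '[[0,0,0],[0,0,0],[0,0,0],[0,0,0],[0,0,0]]' --turn '[[0,0,-0.03],[0,0,-0.06],[0,0,-0.09],[0,0,-0.12],[0,0,-0.13]]'

```text
t: 5.15
tcp_pos: [0.5703, -0.1883, 0.1518]
tool_rot: [0.891, 0.455, 0.001, 0.001]
force: [-2.3, 2.9, 12.3]
finger_gap: 0.166
gripper_force: 82.1
```

apply_moves --claw '[-1,-1]' --travel '[[0,0,0],[0,0,0]]' --turn '[[0,0,0],[0,0,0]]'

```text
t: 5.32
tcp_pos: [0.5702, -0.1883, 0.1517]
tool_rot: [0.891, 0.453, 0.001, 0.001]
force: [-1.3, 3.1, 12.4]
finger_gap: 0.161
gripper_force: 82.2
```

```bash
python3 look.py
```

```text
{'t': 5.3167, 'tcp_pos': [0.5702, -0.1883, 0.1517], 'q': [-0.5053, 0.5921, 1.5723, 0.0011, 0.9737, 0.1236], 'force': [-1.3088, 3.1065, 12.4303], 'ft_torque': [0.4971, 0.2809, 0.0772], 'gripper_force': 82.1504, 'finger_gap': 0.1613}
[[0.5888, 0.8083, 0.0035], [0.8083, -0.5888, -0.0009], [0.0013, 0.0034, -1.0]] yaw 53.93063338417703
```

apply_moves --claw '[-1,-1,-1,-1]' --travel '[[0,0,0],[0,0,0],[0,0,0],[0,0,0]]' --turn '[[0,0,-0.007],[0,0,-0.014],[0,0,-0.02],[0,0,-0.02]]'

```text
t: 5.65
tcp_pos: [0.5702, -0.1883, 0.1517]
tool_rot: [0.877, 0.481, 0.001, 0.001]
force: [-1.3, 2.9, 13.0]
finger_gap: 0.162
gripper_force: 82.2
```

```bash
python3 look.py
```

```text
{'t': 5.65, 'tcp_pos': [0.5702, -0.1883, 0.1517], 'q': [-0.5054, 0.5921, 1.5723, 0.0012, 0.9737, 0.0605], 'force': [-1.3453, 2.8989, 13.0121], 'ft_torque': [0.5244, 0.291, -0.013], 'gripper_force': 82.1585, 'finger_gap': 0.1625}
[[0.5368, 0.8437, 0.0036], [0.8437, -0.5368, -0.0008], [0.0012, 0.0034, -1.0]] yaw 57.53716627751273
```

apply_moves --claw '[-1,-1,-1,-1]' --travel '[[0,0,0],[0,0,0],[0,0,0],[0,0,0]]' --turn '[[0,0,-0.005],[0,0,-0.01],[0,0,-0.015],[0,0,-0.015]]'

```text
t: 5.98
tcp_pos: [0.5701, -0.1883, 0.1517]
tool_rot: [0.865, 0.502, 0.001, 0.001]
force: [-1.5, 1.9, 14.6]
finger_gap: 0.164
gripper_force: 82.2
```

```bash
python3 look.py
```

```text
{'t': 5.9833, 'tcp_pos': [0.5701, -0.1883, 0.1517], 'q': [-0.5054, 0.592, 1.5724, 0.0012, 0.9739, 0.0136], 'force': [-1.4896, 1.8873, 14.5765], 'ft_torque': [0.5075, 0.3435, -0.0144], 'gripper_force': 82.1682, 'finger_gap': 0.1637}
[[0.4965, 0.868, 0.0033], [0.868, -0.4966, -0.0007], [0.001, 0.0032, -1.0]] yaw 60.22799337393259
```

apply_moves --claw '[-1,-1,-1,-1]' --travel '[[0,0,0],[0,0,0],[0,0,0],[0,0,0]]' --turn '[[0,0,-0.005],[0,0,-0.01],[0,0,-0.015],[0,0,-0.015]]'

```text
t: 6.32
tcp_pos: [0.57, -0.1882, 0.1517]
tool_rot: [0.853, 0.522, 0.001, 0.001]
force: [-2.0, 3.1, 12.8]
finger_gap: 0.164
gripper_force: 82.2
```

```bash
python3 look.py
```

```text
{'t': 6.3167, 'tcp_pos': [0.57, -0.1882, 0.1517], 'q': [-0.5054, 0.592, 1.5725, 0.0011, 0.974, -0.0335], 'force': [-2.0468, 3.1486, 12.7738], 'ft_torque': [0.5075, 0.3065, -0.0756], 'gripper_force': 82.1755, 'finger_gap': 0.1642}
[[0.4551, 0.8904, 0.0031], [0.8904, -0.4551, -0.0006], [0.0008, 0.003, -1.0]] yaw 62.92970565250378
```

apply_moves --claw '[-1,-1,-1,-1]' --travel '[[0,0,0],[0,0,0],[0,0,0],[0,0,0]]' --turn '[[0,0,-0.005],[0,0,-0.01],[0,0,-0.012],[0,0,-0.012]]'

```text
t: 6.65
tcp_pos: [0.5699, -0.1882, 0.1517]
tool_rot: [0.843, 0.538, 0.001, 0.001]
force: [-2.5, 2.2, 13.2]
finger_gap: 0.162
gripper_force: 82.2
```

```bash
python3 look.py
```

```text
{'t': 6.65, 'tcp_pos': [0.5699, -0.1882, 0.1517], 'q': [-0.5054, 0.592, 1.5726, 0.001, 0.9741, -0.0709], 'force': [-2.5262, 2.2204, 13.1633], 'ft_torque': [0.498, 0.4121, 0.0014], 'gripper_force': 82.1748, 'finger_gap': 0.1624}
[[0.4215, 0.9068, 0.0029], [0.9068, -0.4215, -0.0006], [0.0006, 0.0029, -1.0]] yaw 65.07362741638504
```

apply_moves --claw '[-1,-1,-1,-1]' --travel '[[0,0,0],[0,0,0],[0,0,0],[0,0,0]]' --turn '[[0,0,-0.005],[0,0,-0.01],[0,0,-0.015],[0,0,-0.015]]'

```text
t: 6.98
tcp_pos: [0.5698, -0.1883, 0.1517]
tool_rot: [0.83, 0.558, 0.001, 0.001]
force: [-2.4, 1.8, 12.5]
finger_gap: 0.164
gripper_force: 82.2
```

```bash
python3 look.py
```

```text
{'t': 6.9833, 'tcp_pos': [0.5698, -0.1883, 0.1517], 'q': [-0.5055, 0.592, 1.5726, 0.0008, 0.9742, -0.1184], 'force': [-2.3809, 1.774, 12.5114], 'ft_torque': [0.5044, 0.3996, -0.0439], 'gripper_force': 82.1793, 'finger_gap': 0.1638}
[[0.3779, 0.9258, 0.0027], [0.9259, -0.3779, -0.0007], [0.0004, 0.0028, -1.0]] yaw 67.79746675512598
```

apply_moves --claw '[-1,-1,-1,-1]' --travel '[[0,0,0],[0,0,0],[0,0,0],[0,0,0]]' --turn '[[0,0,-0.005],[0,0,-0.01],[0,0,-0.015],[0,0,-0.015]]'

```text
t: 7.32
tcp_pos: [0.5699, -0.1883, 0.1517]
tool_rot: [0.817, 0.577, 0.001, 0.001]
force: [-2.6, 2.4, 13.0]
finger_gap: 0.166
gripper_force: 82.2
```

```bash
python3 look.py
```

```text
{'t': 7.3167, 'tcp_pos': [0.5699, -0.1883, 0.1517], 'q': [-0.5055, 0.592, 1.5726, 0.0007, 0.9741, -0.1656], 'force': [-2.5692, 2.4367, 13.0303], 'ft_torque': [0.442, 0.3651, -0.0653], 'gripper_force': 82.1746, 'finger_gap': 0.1655}
[[0.3338, 0.9427, 0.0028], [0.9427, -0.3338, -0.0009], [0.0001, 0.0029, -1.0]] yaw 70.50292479697774
```

apply_moves --claw '[-1,-1,-1,-1]' --travel '[[0,0,0],[0,0,0],[0,0,0],[0,0,0]]' --turn '[[0,0,-0.005],[0,0,-0.01],[0,0,-0.015],[0,0,-0.015]]'

```text
t: 7.65
tcp_pos: [0.5699, -0.1884, 0.1517]
tool_rot: [0.803, 0.596, 0.001, 0.001]
force: [-2.6, 1.1, 14.0]
finger_gap: 0.164
gripper_force: 82.2
```

```bash
python3 look.py
```

```text
{'t': 7.65, 'tcp_pos': [0.5699, -0.1884, 0.1517], 'q': [-0.5055, 0.5921, 1.5725, 0.0007, 0.9739, -0.2127], 'force': [-2.5877, 1.1359, 13.9618], 'ft_torque': [0.4272, 0.3956, -0.011], 'gripper_force': 82.1681, 'finger_gap': 0.164}
[[0.289, 0.9573, 0.003], [0.9573, -0.289, -0.001], [-0.0001, 0.0031, -1.0]] yaw 73.20096582749318
```

apply_moves --claw '[-1,-1,-1,-1]' --travel '[[0,0,0],[0,0,0],[0,0,0],[0,0,0]]' --turn '[[0,0,-0.005],[0,0,-0.01],[0,0,-0.015],[0,0,-0.015]]'

```text
t: 7.98
tcp_pos: [0.5698, -0.1884, 0.1517]
tool_rot: [0.789, 0.615, 0.001, 0.001]
force: [-2.2, 2.1, 13.7]
finger_gap: 0.169
gripper_force: 82.2
```

```bash
python3 look.py
```

```text
{'t': 7.9833, 'tcp_pos': [0.5698, -0.1884, 0.1517], 'q': [-0.5056, 0.5921, 1.5725, 0.0006, 0.9741, -0.2596], 'force': [-2.2341, 2.0544, 13.6915], 'ft_torque': [0.4378, 0.4179, -0.1233], 'gripper_force': 82.1839, 'finger_gap': 0.1695}
[[0.2439, 0.9698, 0.0028], [0.9698, -0.2439, -0.001], [-0.0003, 0.0029, -1.0]] yaw 75.88342520459943
```

apply_moves --claw '[-1,-1,-1]' --travel '[[0,0,0],[0,0,0],[0,0,0]]' --turn '[[0,0,-0.005],[0,0,-0.01],[0,0,-0.01]]'

```text
t: 8.23
tcp_pos: [0.5695, -0.1884, 0.1517]
tool_rot: [0.779, 0.627, 0.001, 0.001]
force: [-2.4, 1.7, 14.6]
finger_gap: 0.166
gripper_force: 82.3
```

```bash
python3 look.py
```

```text
{'t': 8.2333, 'tcp_pos': [0.5695, -0.1884, 0.1517], 'q': [-0.5058, 0.592, 1.5728, 0.0005, 0.9746, -0.2904], 'force': [-2.3623, 1.7359, 14.5818], 'ft_torque': [0.3363, 0.5363, -0.2784], 'gripper_force': 82.2866, 'finger_gap': 0.1655}
[[0.214, 0.9768, 0.0021], [0.9768, -0.214, -0.0007], [-0.0003, 0.0022, -1.0]] yaw 77.64289071746288
```

apply_moves --claw '[-1,-1,-1]' --travel '[[0,0,0],[0,0,0],[0,0,0]]' --turn '[[0,0,-0.005],[0,0,-0.005],[0,0,-0.005]]'

```text
t: 8.48
tcp_pos: [0.5695, -0.1884, 0.1517]
tool_rot: [0.775, 0.632, 0.001, 0.001]
force: [-2.7, 1.0, 13.7]
finger_gap: 0.166
gripper_force: 82.4
```

```bash
python3 look.py
```

```text
{'t': 8.4833, 'tcp_pos': [0.5695, -0.1884, 0.1517], 'q': [-0.506, 0.5919, 1.5729, 0.0008, 0.9747, -0.3049], 'force': [-2.7068, 0.9862, 13.6614], 'ft_torque': [0.3628, 0.5746, -0.541], 'gripper_force': 82.4028, 'finger_gap': 0.1658}
[[0.2001, 0.9798, 0.0021], [0.9798, -0.2001, -0.0004], [-0.0, 0.0021, -1.0]] yaw 78.45662901473942
```

Torque rises steadily (-0.12, -0.28, -0.54), so this is the stop. Back off about 2° and lift gently.

apply_moves --claw '[-1,-1,-1,-1,-1]' --travel '[[0,0,0],[0,0,0],[0,0,-0.0025],[0,0,-0.005],[0,0,-0.0075]]' --turn '[[0,0,0.006],[0,0,0.012],[0,0,0.012],[0,0,0.012],[0,0,0.012]]'

```text
t: 8.9
tcp_pos: [0.5693, -0.1884, 0.1561]
tool_rot: [0.786, 0.619, 0.0, 0.001]
force: [-0.3, -0.1, -1.6]
finger_gap: 0.163
gripper_force: 80.1
```

```bash
python3 look.py
```

```text
{'t': 8.9, 'tcp_pos': [0.5693, -0.1884, 0.1561], 'q': [-0.5058, 0.586, 1.5694, 0.0001, 0.9848, -0.2687], 'force': [-0.2735, -0.1105, -1.6469], 'ft_torque': [0.0136, -0.0681, -0.045], 'gripper_force': 80.098, 'finger_gap': 0.1629}
[[0.2349, 0.972, 0.0013], [0.972, -0.2349, -0.0006], [-0.0003, 0.0014, -1.0]] yaw 76.4138787416276
```

apply_moves --claw '[-1,-1,-1,-1]' --travel '[[0,0,-0.0015],[0,0,-0.003],[0,0,-0.004],[0,0,-0.004]]' --turn '[[0,0,0],[0,0,0],[0,0,0],[0,0,0]]'

```text
t: 9.23
tcp_pos: [0.5691, -0.1883, 0.158]
tool_rot: [0.786, 0.618, 0.0, -0.0]
force: [1.9, 0.1, -1.7]
finger_gap: 0.165
gripper_force: 80.2
```

```bash
python3 look.py
```

```text
{'t': 9.2333, 'tcp_pos': [0.5691, -0.1883, 0.158], 'q': [-0.5059, 0.5837, 1.5674, 0.0003, 0.9905, -0.2688], 'force': [1.8903, 0.1118, -1.6814], 'ft_torque': [0.0896, -0.2633, -0.0384], 'gripper_force': 80.1522, 'finger_gap': 0.1653}
[[0.235, 0.972, 0.0002], [0.972, -0.235, 0.0002], [0.0003, 0.0001, -1.0]] yaw 76.40687782691826
```

apply_moves --claw '[-1,-1,-1,-1]' --travel '[[0,0,-0.002],[0,0,-0.004],[0,0,-0.006],[0,0,-0.006]]' --turn '[[0,0,0],[0,0,0],[0,0,0],[0,0,0]]'

```text
t: 9.57
tcp_pos: [0.5691, -0.1884, 0.1634]
tool_rot: [0.786, 0.619, 0.0, 0.0]
force: [1.7, -0.1, -1.5]
finger_gap: 0.165
gripper_force: 80.1
```

```bash
python3 look.py
```

```text
{'t': 9.5667, 'tcp_pos': [0.5691, -0.1884, 0.1634], 'q': [-0.506, 0.5762, 1.5633, 0.0, 1.0016, -0.2689], 'force': [1.6726, -0.0573, -1.5228], 'ft_torque': [0.1194, -0.2039, -0.0697], 'gripper_force': 80.1424, 'finger_gap': 0.1651}
[[0.2349, 0.972, 0.0003], [0.972, -0.2349, -0.0002], [-0.0001, 0.0004, -1.0]] yaw 76.41617027201255
```

apply_moves --claw '[-1,-1,-1,-1,-1]' --travel '[[0,0,-0.025],[0,0,-0.06],[0,0,-0.09],[0,0,-0.1],[0,0,-0.1]]' --turn '[[0,0,0],[0,0,0],[0,0,0],[0,0,0],[0,0,0]]'

```text
t: 9.98
tcp_pos: [0.5699, -0.1891, 0.2456]
tool_rot: [0.786, 0.619, 0.001, 0.002]
force: [0.3, -0.4, -1.2]
finger_gap: 0.167
gripper_force: 80.3
```

apply_moves --claw '[-1,-1,-1,-1,-1]' --travel '[[0.03,-0.009,0],[0.075,-0.023,0],[0.12,-0.036,0],[0.16,-0.048,0],[0.18,-0.055,0]]' --turn '[[0,0,0],[0,0,0],[0,0,0],[0,0,0],[0,0,0]]'

```text
t: 10.4
tcp_pos: [0.5574, -0.0342, 0.241]
tool_rot: [0.785, 0.619, -0.001, -0.003]
force: [0.2, 0.5, -0.5]
finger_gap: 0.166
gripper_force: 80.3
```

apply_moves --claw '[-1,-1,-1,-1,-1]' --travel '[[0.03,-0.009,0],[0.075,-0.023,0],[0.12,-0.036,0],[0.16,-0.048,0],[0.18,-0.055,0]]' --turn '[[0,0,0],[0,0,0],[0,0,0],[0,0,0],[0,0,0]]'

```text
t: 10.82
tcp_pos: [0.5488, 0.1157, 0.241]
tool_rot: [0.785, 0.62, -0.001, -0.002]
force: [-0.0, -0.5, -0.2]
finger_gap: 0.167
gripper_force: 80.3
```

apply_moves --claw '[-1,-1,-1,-1,-1]' --travel '[[0.03,-0.009,0],[0.06,-0.018,0],[0.088,-0.026,0],[0.097,-0.028,0],[0.097,-0.028,0]]' --turn '[[0,0,0],[0,0,0],[0,0,0],[0,0,0],[0,0,0]]'

```text
t: 11.23
tcp_pos: [0.5461, 0.1943, 0.2414]
tool_rot: [0.785, 0.62, -0.001, -0.001]
force: [0.3, 0.4, -1.3]
finger_gap: 0.164
gripper_force: 80.3
```

apply_moves --claw '[-1,-1,-1]' --travel '[[0,0,0],[0,0,0],[0,0,0]]' --turn '[[0,0,0],[0,0,0],[0,0,0]]'

```text
t: 11.48
tcp_pos: [0.5475, 0.1916, 0.2427]
tool_rot: [0.786, 0.618, -0.001, -0.0]
force: [0.1, -1.2, -0.3]
finger_gap: 0.167
gripper_force: 80.3
```

```bash
python3 - <<'E'
exec(open("look.py").read())
s=snap("scene");t=snap("top")
cv2.imwrite("pics/e.png",np.vstack([s["pixels"][60:360,150:550],t["pixels"][80:380,80:480]])[:,:,::-1])
E
```

```text
{'t': 11.4833, 'tcp_pos': [0.5475, 0.1916, 0.2427], 'q': [0.1443, 0.4541, 1.5346, -0.0005, 1.1539, 0.3832], 'force': [0.086, -1.1678, -0.3287], 'ft_torque': [-0.021, 0.0278, 0.0249], 'gripper_force': 80.3083, 'finger_gap': 0.1674}
[[0.2364, 0.9717, -0.0008], [0.9717, -0.2364, -0.0006], [-0.0008, -0.0006, -1.0]] yaw 76.32646710480552
```

View pics/e.png

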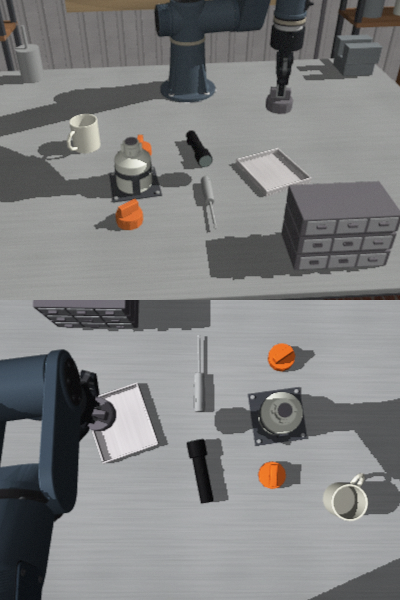

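The scene view shows the cap upright in the gripper at (280,100), over the tray, and the bottle open with nothing disturbed. In the top view the cap's offset from the tray at (100,415) matches parallax. Lower it.

apply_moves --claw '[-1,-1,-1,-1,-1]' --travel '[[0,0,0.04],[0,0,0.08],[0,0,0.12],[0,0,0.16],[0,0,0.18]]' --turn '[[0,0,0],[0,0,0],[0,0,0],[0,0,0],[0,0,0]]'

```text
t: 12.0
tcp_pos: [0.5456, 0.1918, 0.0958]
tool_rot: [0.786, 0.618, -0.002, -0.001]
force: [-0.4, -0.2, 0.0]
finger_gap: 0.164
gripper_force: 80.3
```

apply_moves --claw '[-1,-1,-1,-1,-1]' --travel '[[0,0,0.02],[0,0,0.035],[0,0,0.05],[0,0,0.055],[0,0,0.055]]' --turn '[[0,0,0],[0,0,0],[0,0,0],[0,0,0],[0,0,0]]'

```text
t: 12.42
tcp_pos: [0.5472, 0.1927, 0.0543]
tool_rot: [0.786, 0.618, -0.001, -0.0]
force: [-0.1, -0.3, -0.2]
finger_gap: 0.163
gripper_force: 80.3
```

apply_moves --claw '[-1,-1,-1]' --travel '[[0,0,0],[0,0,0],[0,0,0]]' --turn '[[0,0,0],[0,0,0],[0,0,0]]'

```text
t: 12.67
tcp_pos: [0.5482, 0.1931, 0.0561]
tool_rot: [0.786, 0.619, 0.001, 0.001]
force: [0.2, -0.1, -0.7]
finger_gap: 0.166
gripper_force: 80.3
```

```bash
python3 - <<'E'
exec(open("look.py").read())
s=snap("wrist");save(s,"f.png")
E
```

```text
{'t': 12.6667, 'tcp_pos': [0.5482, 0.1931, 0.0561], 'q': [0.1466, 0.7174, 1.6746, -0.0, 0.7474, 0.3835], 'force': [0.209, -0.134, -0.7381], 'ft_torque': [0.0487, 0.0204, -0.0314], 'gripper_force': 80.3038, 'finger_gap': 0.166}
[[0.2347, 0.9721, 0.0021], [0.9721, -0.2347, 0.0003], [0.0008, 0.002, -1.0]] yaw 76.4235569203228
```

View pics/f.png

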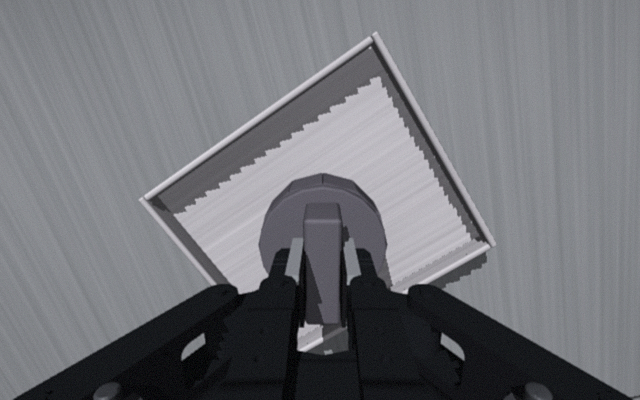

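The cap at (322,250) is inside the tray walls and level. Lower slowly to contact.

apply_moves --claw '[-1,-1,-1,-1,-1]' --travel '[[0,0,0.006],[0,0,0.012],[0,0,0.017],[0,0,0.017],[0,0,0.017]]' --turn '[[0,0,0],[0,0,0],[0,0,0],[0,0,0],[0,0,0]]'

```text
t: 13.13
tcp_pos: [0.5471, 0.1929, 0.0409]
tool_rot: [0.786, 0.619, -0.001, -0.0]
force: [0.3, 0.1, -0.5]
finger_gap: 0.167
gripper_force: 80.3
```

apply_moves --claw '[-1,-1,-1,-1]' --travel '[[0,0,0.001],[0,0,0.002],[0,0,0.003],[0,0,0.003]]' --turn '[[0,0,0],[0,0,0],[0,0,0],[0,0,0]]'

```text
t: 13.47
tcp_pos: [0.5476, 0.1929, 0.0397]
tool_rot: [0.786, 0.619, 0.0, 0.0]
force: [-1.0, -1.3, 3.8]
finger_gap: 0.164
gripper_force: 80.8
```

apply_moves --claw '[-0.5,-0.2,0,0,0]' --travel '[[0,0,0],[0,0,0],[0,0,0],[0,0,0],[0,0,0]]' --turn '[[0,0,0],[0,0,0],[0,0,0],[0,0,0],[0,0,0]]' --newtons 20

```text
t: 13.88
tcp_pos: [0.5475, 0.193, 0.039]
tool_rot: [0.786, 0.619, -0.0, -0.0]
force: [-0.4, 0.3, -0.7]
finger_gap: 0.498
gripper_force: 0.0
```

apply_moves --claw '[0,0,0,0,0]' --travel '[[0,0,-0.01],[0,0,-0.04],[0,0,-0.08],[0,0,-0.12],[0,0,-0.15]]' --turn '[[0,0,0],[0,0,0],[0,0,0],[0,0,0],[0,0,0]]'

```text
t: 14.3
tcp_pos: [0.5482, 0.1931, 0.1619]
tool_rot: [0.786, 0.619, 0.001, 0.001]
force: [0.6, 0.0, 0.0]
finger_gap: 0.502
gripper_force: 0.0
```

apply_moves --claw '[0,0,0,0,0]' --travel '[[0,0,0],[0,0,0],[0,0,0],[0,0,0],[0,0,0]]' --turn '[[0,0,0],[0,0,0],[0,0,0],[0,0,0],[0,0,0]]'

```text
t: 14.72
tcp_pos: [0.5464, 0.1928, 0.1576]
tool_rot: [0.786, 0.618, -0.001, -0.001]
force: [-1.3, 0.9, -0.0]
finger_gap: 0.498
gripper_force: 0.0
```

```bash
python3 - <<'E'
exec(open("look.py").read())
s=snap("wrist");save(s,"g.png");P=pts(s);v=s["depth"]>0
for lo,hi in((.05,.07),(.026,.037),(.012,.022)):
    m=v&(P[...,2]>lo)&(P[...,2]<hi)&(np.hypot(P[...,0]-.548,P[...,1]-.193)<.12)
    Q=P[m];print(m.sum(),np.median(Q[:,2]),cv2.minAreaRect((Q[:,:2]*1000).astype(np.float32)))
E
```

```text
{'t': 14.7167, 'tcp_pos': [0.5464, 0.1928, 0.1576], 'q': [0.1464, 0.5621, 1.6169, 0.0, 0.9659, 0.3836], 'force': [-1.3453, 0.8762, -0.0492], 'ft_torque': [0.0041, 0.004, 0.0184], 'gripper_force': 0.0, 'finger_gap': 0.4985}
[[0.2349, 0.972, -0.0033], [0.972, -0.2349, -0.0005], [-0.0012, -0.0031, -1.0]] yaw 76.41284092171702
1329 0.058646863791384514 ((547.1844482421875, 192.87857055664062), (49.968441009521484, 15.87874984741211), 76.1568832397461)
3147 0.03269908359629645 ((547.3043212890625, 192.7991485595703), (63.375335693359375, 63.86750030517578), 31.761363983154297)
3809 0.01822268054232843 ((547.6227416992188, 195.1271209716797), (160.38958740234375, 139.91494750976562), 19.98889923095703)
```

View pics/g.png

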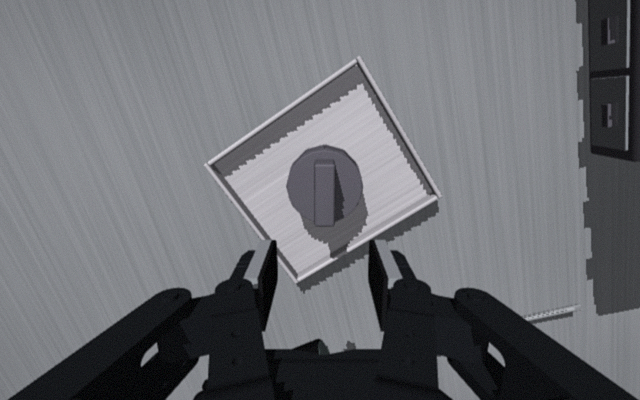

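The cap at (324,188) stands upright and within 3 mm of the tray's centre. Its bar top is at 58.6 mm (58 expected). The gripper is clear, so I'm handing in.

```bash
python3 -c "
from station import manip
print(manip.sign_off())"
```

```text
the job is handed in; nothing more can be done
None
```

The cap is off the bottle and standing upright near the middle of the tray, the gripper is clear, and the job was handed in about 15 s into the 72 s allowed (no verdict was returned).

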